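# Turn the crispbread over onto the baking stone

### The job

Turn the crispbread on the wooden peel over onto the baking stone so that its pricked face is down: slip the turner's lip under it, tip it up with its far edge against the side of the stone and on over, then nudge it with the turner until it lies wholly on the stone, clear of the edge. Leave the crispbread already on the stone and the glass dish where they are, and at the end lay the turner down flat on the worktop, off the peel and stone. Be gentle, for crispbread is brittle and the peel scratches: never touch this crispbread with the fingers, and never press the turner on it, the peel or the stone with more than 7 N.

Things in the scene. Friction and masses are not known exactly. Their poses are not given: they have to be found in the camera images.
- turner: rigid steel kitchen turner, 130 g. Origin: middle of the blade's rear edge, on the underside; x to the lip (front edge), z up. Flat blade 85 long, 64 wide, 2 mm thick (lip 1.5). A black handle rises from it backward at 30 degrees: flat sides, 18 mm wide, 16 thick, from 18 to 115 mm behind the origin, at heights 15 to 71 mm. Starts flat on the worktop at the right, lip away from the robot
- turner_grip (a point): a good place to grip the turner from above: middle of the handle's front part, 42.5 mm behind and 29 mm above the turner's origin; axes as the turner's. From here the lip is 127.5 mm ahead and 29 mm lower; held here at 80 N the lip yields about 0.3 mm for each N that bears on it, and over some 10 N the turner starts to swivel in the fingers
- turner_lip (a point): middle of the underside of the turner's lip (85 mm ahead of the turner's origin); axes as the turner's
- crispbread: rigid crispbread, 76 (x) x 90 (y) x 11 mm, 50 to 100 g; origin: centre of its plain underside, z to the flat top with rows of small holes. The underside is bevelled all round: it rises 1.8 mm over the last 9 mm, so the rim stands 1.8 mm clear; above that the rim is upright. Starts pricked face up on the peel, 7 to 25 mm from the stone, x roughly towards it
- done_crispbread: a second, equal crispbread that already lies pricked face down on the far part of the stone; origin at the centre of its lower face. Leave it where it is
- peel: fixed wooden peel lying on the worktop, an old one, planed down to somewhere between 8 and 12 mm thick; origin: middle of its front edge, on the top face, x points to the stone; the head, 180 mm long (x from -180 mm to 0) and 185 mm wide, is followed by a 75 mm handle at -x. Its front edge touches the side of the stone
- stone: fixed flat baking stone, 22 mm thick, so its upright side stands 10 to 14 mm above the peel; origin: middle of its edge towards the peel, on the underside; it extends 250 mm along its x (away from the peel) and 100 mm to either side (y). x points to the robot's left, within 20 degrees
- glass_dish: pleated glass dish, 110 mm wide, 42 mm high, at the left of the work; origin under its middle; a bystander to leave alone
Things that resemble listed ones, but are neither listed nor needed, are in the scene too. Leave any black look-alike of the crispbread alone.

How it is judged:
On the way, in this order (a step that is already met when the one before it is completed fails the run):
1. the turner's blade is under the crispbread and has tipped it up (contact force between turner and crispbread above 0.03 N and angle between crispbread's own z axis and vertical between 0.4 and 1.9 rad), for 0.1 s.
2. the crispbread has come to lie pricked face down on the stone (angle between crispbread's own z axis and vertical above 2.9 rad and height (world z) of crispbread above 0.029 m and linear speed of crispbread below 0.05 m/s), for 0.2 s.
At the end, for the whole second after the job is handed in: the crispbread lies still and flat on the stone, pricked face down, its centre 46 mm (if within 0.2 rad of square; else 60) to 150 mm in from the stone's edge and within 55 mm of its middle line; the turner lies still, flat on the worktop, off peel and stone, touching no crispbread (angle between crispbread's own z axis and vertical above 3.05 rad and z of crispbread in the frame of stone between 0.03 and 0.036 m and (x of crispbread in the frame of stone above 0.06 m or (x of crispbread in the frame of stone above 0.046 m and angle between the x axis of crispbread and the x axis of stone, either way round below 0.2 rad)) and x of crispbread in the frame of stone below 0.15 m and y of crispbread in the frame of stone between -0.055 and 0.055 m and linear speed of each of crispbread, turner below 0.01 m/s and angle between turner's own z axis and vertical below 0.1 rad and height (world z) of turner below 0.005 m and contact force between turner and crispbread below 0.01 N).
It fails at once if the fingers touch the crispbread (contact force between the fingers and crispbread above 0.2 N).
It fails at once if the turner presses on the crispbread with more than 7 N (contact force between turner and crispbread above 7 N).
It fails at once if the turner presses on the peel or the stone with more than 7 N (contact force between turner and peel above 7 N or contact force between turner and stone above 7 N).
It fails at once if the other crispbread is pushed by 15 mm (distance of done_crispbread from where it was at the start of the episode above 0.015 m).
It fails at once if the glass dish is pushed by 20 mm (distance of glass_dish from where it was at the start of the episode above 0.02 m).
It also fails if it takes over 72 s, if anything falls off the work surface, if the arm or the gripper's body presses on something with over 40 N, if the wrist force passes 120 N, or if a joint passes its speed limit or range.

### The arm

A 6-joint arm with a two-finger parallel gripper is mounted at the origin on a cart in front of the work surface, level with it; the furniture and walls round the work are solid. World frame = base frame: x ahead of the robot, y to its left, z up, the work surface at z = 0. Lengths are in m, angles in rad, forces in N, time in s.
With the tool pointing down it reaches from about 0.3 to 0.775 m from the base axis. Payload 14.6 kg.
Tool frame: the origin (TCP) lies between the finger pads; the fingertips stand 14 mm ahead of it and the grasp point (between the pads) lies 5 mm behind it; z points along the fingers, y is the line along which they close (so a half turn about z gives the same grasp; the last joint's range is limited). The gripper opens to 85 mm and grips with 20 to 120 N. Pads are 22 mm wide; open, the fingers measure 114 mm over their backs; the gripper's body (76 mm by 85 mm) begins 54 mm behind the grasp point. The pads swing forward as they close: fully open they stand 13 mm farther back than shut.
Start: joints at [-1.413, 0.3, 1.521, -0, 1.321, -0.067], TCP at [0.123, -0.536, 0.245] pointing down, gripper open.
Joint ranges: [-3.03, 3.03], [-0.79, 2.21], [0.23, 2.52], [-1.04, 4.18], [0, 3.07], [-2.55, 2.55]. Speed limits (rad/s): [2.22, 2.22, 2.57, 3.14, 3.14, 3.14].

### API

Orientations are given as a unit quaternion [w, x, y, z].
In Python, from bench import ctrl, imaging, workorder gives the robot as it stands.
- The arm moves only by the tool servo_tool, never from a script. Its arguments are lists of equal length, an entry for each row: "offset": the shift along the tool's x, y, z in m, a list of three; "twist": the turn, a rotation vector about the tool's x, y, z in rad, a list of three. A call has 1 to 12 rows; each row shifts and turns the commanded pose from where the row before left it, along the tool's axes as they then stand; what a row does not reach is not made up. A row lasts 1/8 s, in which the tool goes at most 62.5 mm and 10.7 degrees, less where a joint would pass 70% of its speed; a pose out of reach is approached as far as the arm can. A call is refused whole if a number of a shift passes 0.0625 or a number of a turn 0.188, either way. A call with a gripper value outside its range is refused whole. "grip" is the closure in counts, from 0 (fully open) to 255 (shut), set as the call begins (left out, the last holds). The fingers move at their own pace and stop on an object; the grip force is fixed at half the most. Time passes only in rows, so rows that do not move let the fingers close. It gives the time, the measured TCP pose, the force, the opening and the grip force at its end, in the units of the state.
- ctrl.get_obs(): the state, without advancing time (a new reading comes with each control period).
- imaging.read_camera(name): name is "side" or "top" or "wrist"; returns a dict with "img" (400x640x3 uint8, blue, green, red), "depth" (400x640 float32, m along the optical axis (not along the pixel's ray), 0 where there is no reading), "intrinsics" (3x3 intrinsics, pixels), "D" ([k1, k2, p1, p2, k3] as OpenCV has them; the pictures are not rectified), "R" (3x3) and "t" (3): a world point X has camera coordinates R X + t. Camera axes: x right, y down, z forward; pixel columns grow to the right and rows downward; lengths in m; the calibration is good to about 2 mm. A picture is of the moment at which its call begins.
- workorder.hand_in(): hands the job in; it is judged then, once.
The state is a dict: "t": time; "q": joint angles; "joint_velocities": joint speeds; "effort": joint torques, N m; "ee_pos": TCP position; "eef_rot": TCP orientation; "contact_force": force on the tool from outside, world axes, zero at the start; "torque": the same for the moment, N m; "finger_gap": finger opening in m; "finger_force": force on a finger pad.
Only numpy, scipy, OpenCV 4.12 (cv2) and the standard library are available. Lean on these libraries where they do the work, as an engineer would, in place of code of your own. Each camera call takes 0.05 s, during which the arm holds its last target. There are 200 camera calls.

## Working session

There is one attempt and no reset: what is moved stays moved. The work goes in short steps, Python scripts to look and compute and a tool call to move; the robot and the scene stay as the last step left them, time stands still between calls to the robot, and variables do not carry over. Pictures are saved under pics/ and viewed, at most 13 in all, crops included, and the job is handed in when it is done.

Besides the shell and the picture viewer there is one more tool, called as name(argument=value, ...) on one line, values as JSON. servo_tool: Moves the arm, as the interface text tells. Its arguments: {"type":"object","properties":{"offset":{"type":"array"},"twist":{"type":"array"},"grip":{"type":"number"}},"required":["offset","twist"]}

```bash
ls; mkdir -p pics
python3 - <<'E'
from bench import ctrl, imaging
import cv2,numpy as np
o=ctrl.get_obs();print(o)
for n in["top","side"]:
    c=imaging.read_camera(n);np.savez(f"{n}0.npz",**c);cv2.imwrite(f"pics/{n}0.png",c["img"]);print(n,c["intrinsics"],c["D"],c["R"],c["t"])
E
```

```text
pics
{'t': 0.0, 'q': array([-1.41259376e+00,  3.00463488e-01,  1.52164185e+00, -1.70540512e-05,
        1.32070246e+00, -6.65952594e-02]), 'joint_velocities': array([ 0.00055116, -0.00076928, -0.00045036, -0.00034537, -0.00078361,
       -0.00129997]), 'effort': array([-1.20797435e-03, -5.43499339e+01, -3.61796379e+01, -1.74344636e-04,
        3.97316748e-03,  1.56857772e-05]), 'ee_pos': array([ 0.12255797, -0.53592374,  0.24469978]), 'eef_rot': array([-6.06557782e-04,  9.93689469e-01,  1.12164476e-01, -3.60711387e-05]), 'contact_force': array([-0.88729903,  0.13975091, -0.80205128]), 'torque': array([-0.01150437,  0.0037122 , -0.0058606 ]), 'finger_force': 0.0, 'finger_gap': 0.08541477540954276}
top [[456.20849308   0.         322.84942451]
 [  0.         456.20849308 196.34363104]
 [  0.           0.           1.        ]] [-0.07462397  0.          0.          0.          0.        ] [[-0.02607396 -0.99962842 -0.00794825]
 [-0.9902392   0.02691642 -0.13675467]
 [ 0.13691779  0.00430494 -0.99057306]] [0.04648504 0.46099917 1.43568105]
side [[513.09033429   0.         326.09366923]
 [  0.         513.09033429 205.64172892]
 [  0.           0.           1.        ]] [-0.0303977  0.         0.         0.         0.       ] [[-0.99948146 -0.02332366  0.02219953]
 [-0.03180311  0.60720232 -0.79391051]
 [ 0.00503729 -0.79420485 -0.60762923]] [0.46836346 0.03568993 1.8016274 ]
```

View pics/top0.png

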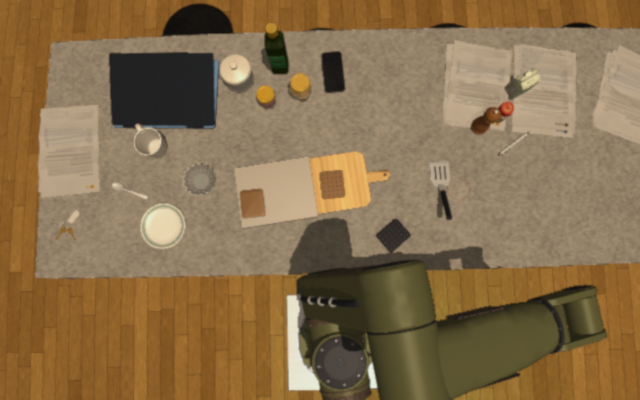

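View pics/side0.png

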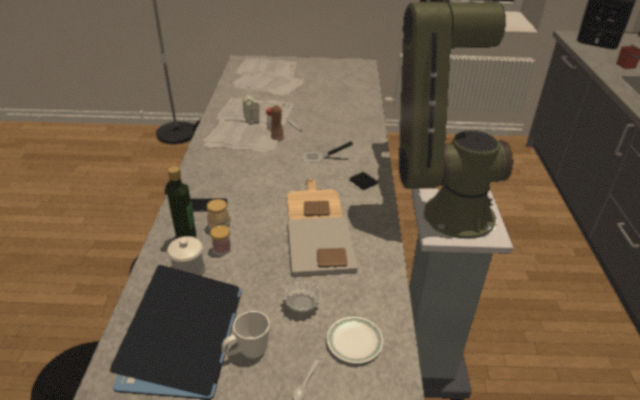

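The top view shows the target crispbread on the peel at (332,184). It could be confused with the done crispbread on the stone (252,203) or the black look-alike (393,235). I choose the one at (332,184), since it is brown and lies on the peel. The turner is at (440,175), with its handle at (446,205). The side view agrees, with the target at (317,208). Next come rough positions and a close crop.

```bash
cat > h.py <<'E'
import numpy as np, cv2
from bench import ctrl, imaging
from scipy.spatial.transform import Rotation as Ro
def cam(n):
    c=imaging.read_camera(n); return c
def ray(c,uv,z):
    uv=np.array(uv,float).reshape(-1,1,2)
    p=cv2.undistortPoints(uv,c["intrinsics"],c["D"])[:,0]
    d=np.c_[p,np.ones(len(p))]@c["R"]; C=-c["R"].T@c["t"]
    s=(z-C[2])/d[:,2]; return C+s[:,None]*d
def proj(c,X):
    r,_=cv2.Rodrigues(c["R"]); return cv2.projectPoints(np.array(X,float).reshape(-1,1,3),r,c["t"],c["intrinsics"],c["D"])[0][:,0]
def cloud(c):
    h,w=c["depth"].shape; v,u=np.mgrid[:h,:w]
    p=cv2.undistortPoints(np.stack([u,v],-1).reshape(-1,1,2).astype(float),c["intrinsics"],c["D"])[:,0]
    P=np.c_[p,np.ones(len(p))]*c["depth"].reshape(-1,1)
    return ((P-c["t"])@c["R"]).reshape(h,w,3)
def pose():
    o=ctrl.get_obs(); q=o["eef_rot"]; return np.array(o["ee_pos"]),Ro.from_quat([q[1],q[2],q[3],q[0]])
E
python3 - <<'E'
from h import *
c=dict(np.load("top0.npz"))
for n,uv,z in[("bread",(332,184),.02),("done",(252,203),.033),("lip",(440,163),0),("handle front",(444,194),.029),("handle back",(449,218),.06),("stone",(275,190),.022),("dish",(200,178),.02),("black",(393,235),.01)]: print(n,ray(c,uv,z)[0].round(3))
i=cv2.resize(c["img"][140:260,225:465],None,fx=3.3,fy=3.3,interpolation=cv2.INTER_CUBIC);cv2.imwrite("pics/crop0.png",i)
w=cam("wrist");np.savez("w0.npz",**w);p,R=pose();print("wrist cam in tool",R.inv().apply(-w["R"].T@w["t"]-p),(w["R"]@R.as_matrix()).round(3),w["intrinsics"][0])
cv2.imwrite("pics/w0.png",w["img"])
E
```

```text
bread [0.503 0.003 0.02 ]
done [0.446 0.263 0.033]
lip [ 0.568 -0.359  0.   ]
handle front [ 0.459 -0.358  0.029]
handle back [ 0.379 -0.361  0.06 ]
stone [0.488 0.189 0.022]
dish [0.536 0.436 0.02 ]
black [ 0.333 -0.189  0.01 ]
wrist cam in tool [ 0.06838541 -0.00105084 -0.12839553] [[-0.     1.     0.   ]
 [-0.963 -0.    -0.27 ]
 [-0.27  -0.001  0.963]] [296.29198344   0.         318.19088581]
```

View pics/crop0.png

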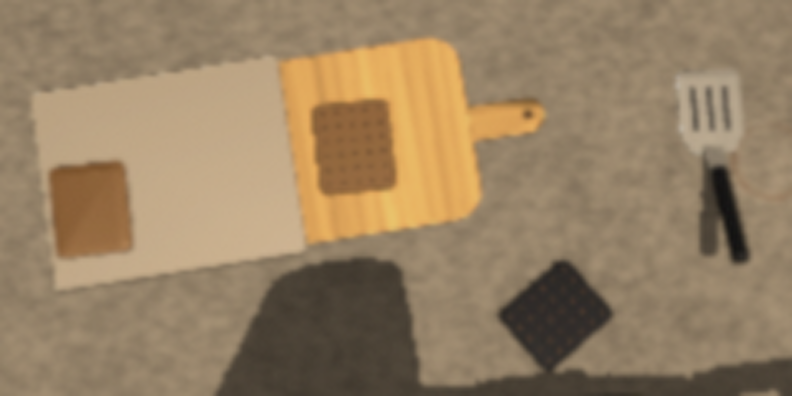

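The crop confirms the choice: the pricked brown bread on the peel is at crop (353,146). The plain one at (90,210) is the done one and the black one is at (555,315). Now I move over the turner.

servo_tool(offset=[[0.035,-0.01,0],[0.035,-0.01,0],[0.035,-0.01,0],[0.035,-0.01,0],[0.035,-0.01,0],[0.035,-0.01,0],[0.035,-0.01,0],[0.035,-0.01,0],[0.03,-0.01,0],[0.03,-0.01,0],[0,0,0],[0,0,0]], twist=[[0,0,0],[0,0,0],[0,0,0],[0,0,0],[0,0,0],[0,0,0],[0,0,0],[0,0,0],[0,0,0.075],[0,0,0.075],[0,0,0.075],[0,0,0]])

```text
t: 1.65
ee_pos: [0.433, -0.3647, 0.245]
eef_rot: [-0.0, 1.0, 0.0, -0.0]
contact_force: [-0.7, -0.1, 0.0]
finger_gap: 0.0854
finger_force: 0.0
```

Run:
```python
from h import *
w=cam("wrist");np.savez("w1.npz",**w);cv2.imwrite("pics/w1.png",w["img"])
```

```text
(no output)
```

View pics/w1.png

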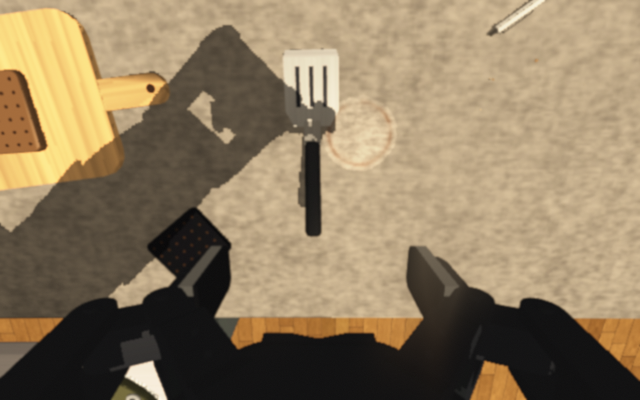

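The wrist view shows the turner with lip corners at (285,51) and (338,50), and the handle running from (312,142) to (314,235). The peel edge is at the left.

Run:
```python
from h import *
c=dict(np.load("w1.npz"));g=c["img"].max(2)
print(ray(c,[(285,51),(338,50)],0.0015).round(4))
m=(g<45).astype(np.uint8);m[:138]=0;m[245:]=0;m[:,:295]=0;m[:,:305][:200]*=1
m[:,330:]=0
for v in (150,165,180,195,210,225):
    u=np.where(m[v])[0]; print(v,u.min(),u.max())
P=cloud(c)
for v in (150,165,180,195,210,225): print(P[v,313].round(4))
print(P[60:100:10,290].round(4))
```

```text
[[ 0.5722 -0.3255  0.0015]
 [ 0.5732 -0.386   0.0015]]
150 306 318
165 305 318
180 305 318
195 306 318
210 307 319
225 307 319
[ 0.4631 -0.3575  0.029 ]
[ 0.4473 -0.3576  0.0387]
[ 0.4318 -0.3577  0.0476]
[ 0.4166 -0.3578  0.0559]
[ 0.4016 -0.3578  0.0635]
[ 0.3874 -0.3579  0.0724]
[[ 0.5627 -0.331   0.0021]
 [ 0.5522 -0.3307  0.0015]
 [ 0.5414 -0.3304  0.0009]
 [ 0.5305 -0.33   -0.    ]]
```

servo_tool(offset=[[0.012,-0.008,0.02],[0,0,0.035],[0,0,0.04],[0,0,0.04],[0,0,0.04],[0,0,0.03],[0,0,0.016],[0,0,0]], twist=[[0,0,-0.012],[0,0,0],[0,0,0],[0,0,0],[0,0,0],[0,0,0],[0,0,0],[0,0,0]])

```text
t: 2.7
ee_pos: [0.4446, -0.3569, 0.0239]
eef_rot: [-0.0, 1.0, 0.006, -0.0]
contact_force: [0.8, -0.4, 0.4]
finger_gap: 0.0855
finger_force: 0.0
```

servo_tool(offset=[[0,0,0],[0,0,0],[0,0,0],[0,0,0],[0,0,0],[0,0,0]], twist=[[0,0,0],[0,0,0],[0,0,0],[0,0,0],[0,0,0],[0,0,0]], grip=255)

```text
t: 3.45
ee_pos: [0.445, -0.3571, 0.0246]
eef_rot: [0.0, 1.0, 0.006, 0.0]
contact_force: [-2.5, 0.3, 5.4]
finger_gap: 0.0169
finger_force: 60.7
```

servo_tool(offset=[[0,0,-0.02],[0,0,-0.04],[0,0,-0.05],[0,0,-0.05],[-0.01,-0.03,-0.04],[-0.01,-0.04,-0.025],[-0.01,-0.04,0],[-0.01,-0.04,0],[0,-0.04,0],[0,-0.04,0],[0,-0.03,0],[0,0,0]], twist=[[0,0,0],[0,0,0],[0,0,0],[0,0,0],[0,0,0],[0,0,0],[0,0,0],[0,0,0],[0,0,0],[0,0,0],[0,0,0],[0,0,0]])

```text
t: 4.95
ee_pos: [0.4016, -0.0961, 0.2503]
eef_rot: [0.0, 1.0, 0.007, 0.001]
contact_force: [-0.2, 0.2, -0.4]
finger_gap: 0.0173
finger_force: 60.0
```

Run:
```python
from h import *
w=cam("wrist");np.savez("w2.npz",**w);cv2.imwrite("pics/w2.png",w["img"]);print(ctrl.get_obs()["contact_force"])
```

```text
[-0.0040645   0.05504882 -1.09841536]
```

View pics/w2.png

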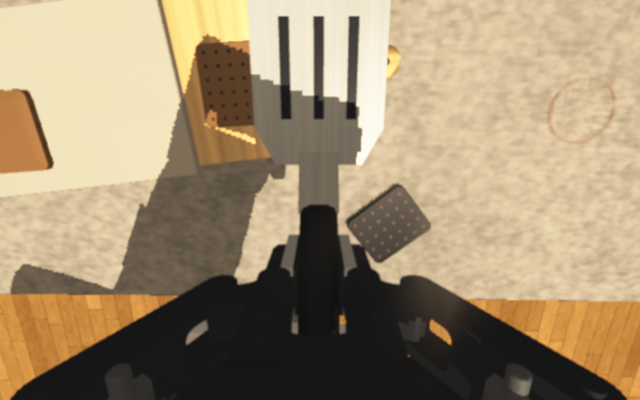

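The turner's blade hides half of the bread, which spans (197–250, 40–125). I step right for a clear view.

servo_tool(offset=[[0,0.03,-0.01],[0,0.04,-0.01],[0,0.03,-0.01],[0,0,0]], twist=[[0,0,0],[0,0,0],[0,0,0],[0,0,0]])

```text
t: 5.5
ee_pos: [0.4027, -0.1997, 0.28]
eef_rot: [0.0, 1.0, 0.004, 0.0]
contact_force: [0.1, 0.2, -1.1]
finger_gap: 0.0168
finger_force: 60.0
```

Run:
```python
from h import *
w=cam("wrist");np.savez("w3.npz",**w);cv2.imwrite("pics/w3.png",w["img"])
```

```text
(no output)
```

View pics/w3.png

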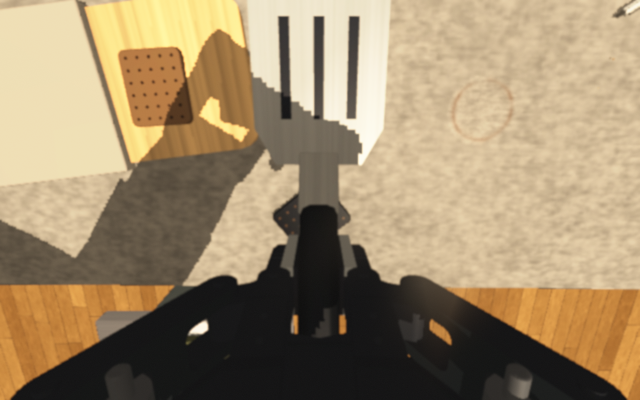

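The bread is now fully visible, with corners (119,50), (178,47), (193,122) and (135,127). The stone edge runs from (84,5) to (128,168). Next I measure with depth plus the colour mask.

Run:
```python
from h import *
c=dict(np.load("w3.npz"));P=cloud(c);Z=P[...,2]
md=lambda r0,r1,c0,c1:np.round(np.median(Z[r0:r1,c0:c1]),4)
print("table",md(110,180,520,600),"peel",md(20,40,120,190),md(90,140,200,220),"bread",md(60,110,135,175),"stone",md(30,150,10,70))
hsv=cv2.cvtColor(c["img"],cv2.COLOR_BGR2HSV)
# bread: brown mask by colour relative to peel
b=c["img"].astype(int)
m=np.zeros(Z.shape,np.uint8);zb=np.median(Z[60:110,135:175]);m[30:145,100:210]=(abs(Z[30:145,100:210]-zb)<.004)
m=cv2.morphologyEx(m,cv2.MORPH_CLOSE,np.ones((5,5)));n,l,s,_=cv2.connectedComponentsWithStats(m);k=1+np.argmax(s[1:,4]);m=(l==k).astype(np.uint8)
cs=cv2.findContours(m,0,2)[0];ct=max(cs,key=cv2.contourArea)[:,0]
X=ray(c,ct,zb);r=cv2.minAreaRect((X[:,:2]*1000).astype(np.float32));print("bread rect mm",r,cv2.boxPoints(r).round(1).tolist())
# stone edge
zs=np.median(Z[30:150,10:70]);zp=np.median(Z[20:40,120:190]);pts=[]
for v in range(15,160,5):
    u=np.where(abs(Z[v,:200]-zs)<.004)[0]
    u=u[u<140]
    if len(u): pts.append((u.max()+.5,v))
E=ray(c,pts,0.022)
vx,vy,x0,y0=cv2.fitLine((E[:,:2]).astype(np.float32),cv2.DIST_HUBER,0,.01,.01).ravel();print("edge",vx,vy,x0,y0,"normal yaw",np.arctan2(-vx,vy)%np.pi, len(pts))
print(E[[0,len(E)//2,-1]].round(4))
v=np.arange(0,200);
# stone front corners
mk=(abs(Z-zs)<.005);mk[:, 200:]=0
cc=max(cv2.findContours(mk.astype(np.uint8),0,2)[0],key=cv2.contourArea);print(cv2.approxPolyDP(cc,3,True)[:,0].tolist())
```

```text
table -0.0003 peel 0.0093 0.0091 bread 0.0194 stone 0.022
bread rect mm ((502.44635009765625, 2.0473976135253906), (89.34721374511719, 76.37226867675781), 3.7051594257354736) [[455.3999938964844, 37.29999923706055], [460.29998779296875, -38.900001525878906], [549.5, -33.20000076293945], [544.5999755859375, 43.0]]
edge 0.9166749 0.39963368 0.52409005 0.049641658 normal yaw 1.9819136 29
[[0.5795 0.0741 0.022 ]
 [0.5051 0.0199 0.022 ]
 [0.4198 0.0524 0.022 ]]
[[77, 0], [0, 9], [0, 186], [129, 169]]
```

Run:
```python
from h import *
c=dict(np.load("w3.npz"));P=cloud(c);Z=P[...,2];pts=[]
for v in range(3,165,3):
    e=77+52*v/169; u=np.where(abs(Z[v,:int(e)+6]-.022)<.003)[0]; u=u[u<e+6]; pts.append((u.max()+.5,v))
E=ray(c,pts,.022)
vx,vy,x0,y0=cv2.fitLine(E[:,:2].astype(np.float32),cv2.DIST_HUBER,0,.01,.01).ravel()
t=np.array([vx,vy]);t*=np.sign(t[0]);n=np.array([-t[1],t[0]]);print("edge y at x=.5:",y0+(.5-x0)*t[1]/t[0],"tangent",t,"stone x yaw",np.arctan2(n[1],n[0]))
res=(E[:,:2]-[x0,y0])@n;print("resid",res.std())
A=ray(c,[(129.5,169.5)],.022)[0];print("near corner",A, "stone origin",A[:2]+.1*t)
# check with top view far corners
c=dict(np.load("top0.npz"));print(ray(c,[(309.5,157.5),(317,215.5),(235,167),(241.5,226.5)],.022).round(4))
b=np.array([.5024,.0020]);o=A[:2]+.1*t;print("bread in stone",(b-o)@n,(b-o)@-t)
p,R=pose();print(p,R.as_matrix().round(3))
```

```text
edge y at x=.5: 0.06386963 tangent [0.9913889  0.13095036] stone x yaw 1.7021239
resid 0.0007657269789669568
near corner [0.40084884 0.04911668 0.022     ] stone origin [0.49998773 0.06221172]
[[0.5932 0.0747 0.022 ]
 [0.4017 0.0547 0.022 ]
 [0.5685 0.32   0.022 ]
 [0.3725 0.2989 0.022 ]]
bread in stone -0.060009118899597404 0.005493253226330912
[ 0.40263455 -0.19863047  0.27949294] [[ 1.     0.009  0.   ]
 [ 0.009 -1.    -0.   ]
 [ 0.     0.    -1.   ]]
```

```bash
cat >> h.py <<'E'
YAW=1.702; N=np.array([np.cos(YAW),np.sin(YAW),0]); T=np.array([-np.sin(YAW),np.cos(YAW),0]); O=np.array([.5,.0622,0])
L=np.array([.1277,0,.0245])
def lip():
    p,R=pose(); X=p+R.apply(L); d=X-O; ax=R.apply([1,0,0])
    return np.array([d@N,d@T,X[2]]), np.degrees(np.arcsin(-ax[2])), np.arctan2(ax[1],ax[0])
def target(sx,sy,z,th):
    th=np.radians(th); R=Ro.from_euler("z",YAW)*Ro.from_euler("y",th)*Ro.from_euler("x",np.pi)
    return O+N*sx+T*sy+[0,0,z]-R.apply(L),R
def todo(sx,sy,z,th):
    p,R=pose(); q,S=target(sx,sy,z,th)
    D=R.inv()*S
    print("offset now-axes",R.inv().apply(q-p).round(4),"in target axes",S.inv().apply(q-p).round(4),"rotvec",D.as_rotvec().round(4))
E
python3 - <<'E'
from h import *
print(lip());todo(-.123,.0055,.05,12)
p,R=pose();q,S=target(-.123,.0055,.05,12);print(q,(R.inv()*S).as_euler("ZYX"))
E
```

```text
(array([-0.26136715,  0.00389727,  0.25499993]), np.float64(-0.00313644656697691), np.float64(0.009409979878171602))
offset now-axes [ 0.1238 -0.0182  0.179 ] in target axes [0.0402 0.1252 0.1744] rotvec [-0.1771 -0.1568 -1.6858]
[ 0.52631425 -0.1792482   0.10051494] [-1.69259968e+00 -2.09360246e-01  4.64624962e-05]
```

servo_tool(offset=[[0.0413,-0.006,0.025],[0.0413,-0.006,0.025],[0.0413,-0.006,0.025],[0,0,0],[0,0,0],[0,0,0],[0,0,0],[0,0,0],[0,0,0],[0,0,0],[0,0,0],[0,0,0]], twist=[[0,0,0],[0,0,0],[0,0,0],[0,0,-0.18],[0,0,-0.18],[0,0,-0.18],[0,0,-0.18],[0,0,-0.18],[0,0,-0.18],[0,0,-0.18],[0,0,-0.18],[0,0,-0.18]])

```text
t: 7.05
ee_pos: [0.5265, -0.1775, 0.2042]
eef_rot: [-0.0, 0.683, 0.731, -0.0]
contact_force: [-0.1, -0.5, -1.7]
finger_gap: 0.017
finger_force: 60.0
```

servo_tool(offset=[[0,0,0],[0,0,0],[0,0,0]], twist=[[0,0,-0.0726],[0,-0.105,0],[0,-0.105,0]])

```text
t: 7.42
ee_pos: [0.5265, -0.1778, 0.2043]
eef_rot: [0.08, 0.655, 0.748, -0.07]
contact_force: [-0.4, -0.8, -1.3]
finger_gap: 0.017
finger_force: 59.9
```

Run:
```python
from h import *
print(lip());todo(-.123,.0055,.02,12);print(ctrl.get_obs()["q"].round(2))
f=[]
for i in range(6):
    if i<1:w=cam("wrist")
    else: cam("wrist")
    f.append(ctrl.get_obs()["contact_force"])
print(np.mean(f,0),np.std(f,0));np.savez("w4.npz",**w);cv2.imwrite("pics/w4.png",w["img"])
```

```text
(array([-0.12178311,  0.00538463,  0.15334042]), np.float64(12.208998690927226), np.float64(1.704444644432853))
offset now-axes [ 0.0269 -0.0004  0.131 ] in target axes [ 0.0264 -0.0004  0.1311] rotvec [0.0007 0.0036 0.0024]
[-0.31  0.31  1.62 -0.21  1.13 -0.36]
[-8.46523681e-04  7.70573872e-02 -1.04797301e+00] [0.39376967 0.46219192 0.57027362]
```

View pics/w4.png

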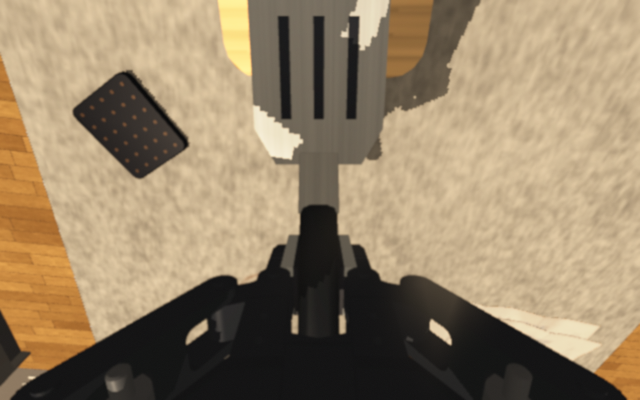

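The wrist view shows the blade filling the top (250–390, 0–160) with its lip out of frame and the peel edge behind it, so I will rely on force and the fixed cameras.

servo_tool(offset=[[0.005,0,0.025],[0.006,0,0.03],[0.006,0,0.03],[0.006,0,0.03],[0.0035,0,0.016],[0.001,0,0.005],[0,0,0],[0,0,0]], twist=[[0,0,0],[0,0,0],[0,0,0],[0,0,0],[0,0,0],[0,0,0],[0,0,0],[0,0,0]])

```text
t: 8.72
ee_pos: [0.5274, -0.1796, 0.0666]
eef_rot: [0.08, 0.655, 0.749, -0.069]
contact_force: [-0.1, 0.3, -1.0]
finger_gap: 0.0172
finger_force: 59.9
```

```bash
cat >> h.py <<'E'
def force(n=5):
    f=[]
    for i in range(n): cam("side"); f.append(ctrl.get_obs()["contact_force"])
    return np.mean(f,0).round(2)
E
python3 - <<'E'
from h import *
print(lip(),force(6));
s=cam("side");t=cam("top");np.savez("s5.npz",**s)
q=proj(s,[O+N*-.12+[0,0,.015]])[0];print(q)
u,v=q.astype(int);i=cv2.resize(s["img"][v-60:v+50,u-75:u+75],None,fx=4,fy=4,interpolation=cv2.INTER_CUBIC)
q=proj(t,[O+N*-.12+[0,0,.015]])[0];u,v=q.astype(int);j=cv2.resize(t["img"][v-50:v+50,u-75:u+60],None,fx=4,fy=4,interpolation=cv2.INTER_CUBIC)
cv2.imwrite("pics/s5.png",i);cv2.imwrite("pics/t5.png",j)
E
```

```text
(array([-0.12351264,  0.00468372,  0.0159137 ]), np.float64(12.066202661900606), np.float64(1.704057127443952)) [ 0.14 -0.08 -1.25]
[313.43221771 198.08869482]
```

View pics/s5.png

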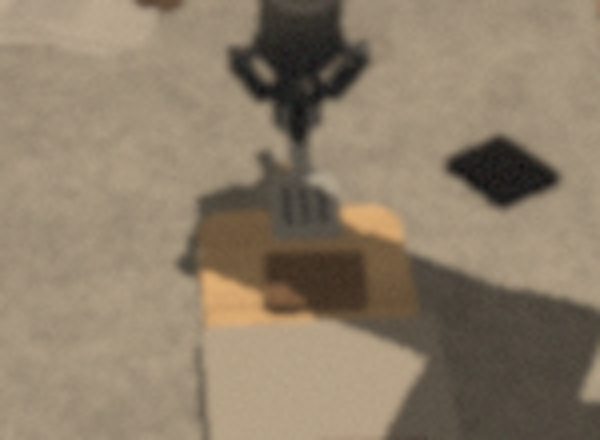

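The side crop shows the blade lip at crop y≈238 (x 272–338), just behind the bread (263–366, 250–310) and about 3–5 mm off its centre line. I correct sideways and lower to touch.

servo_tool(offset=[[0,-0.003,0],[0.0004,0,0.002],[0.0004,0,0.0019],[0,0,0],[0,0,0]], twist=[[0,0,0],[0,0,0],[0,0,0],[0,0,0],[0,0,0]])

```text
t: 9.75
ee_pos: [0.524, -0.1799, 0.0616]
eef_rot: [0.079, 0.655, 0.749, -0.069]
contact_force: [-0.1, 0.2, -1.4]
finger_gap: 0.0169
finger_force: 60.0
```

servo_tool(offset=[[0.0001,0,0.0005],[0,0,0],[0,0,0]], twist=[[0,0,0],[0,0,0],[0,0,0]])

```text
t: 10.12
ee_pos: [0.5239, -0.1799, 0.0611]
eef_rot: [0.079, 0.655, 0.749, -0.069]
contact_force: [0.3, 0.0, -1.6]
finger_gap: 0.017
finger_force: 60.0
```

servo_tool(offset=[[0.0001,0,0.0005],[0,0,0],[0,0,0]], twist=[[0,0,0],[0,0,0],[0,0,0]])

```text
t: 10.5
ee_pos: [0.524, -0.1799, 0.0606]
eef_rot: [0.079, 0.655, 0.749, -0.069]
contact_force: [-0.3, 0.3, -1.0]
finger_gap: 0.0172
finger_force: 59.9
```

Run:
```python
from h import *
print(lip(),force(5),lip()[0])
```

```text
(array([-0.12332304,  0.00818636,  0.01000329]), np.float64(12.032607358718545), np.float64(1.7043489364196462)) [ 0.08  0.05 -1.17] [-0.12334197  0.0082103   0.00997384]
```

Not touching yet.

servo_tool(offset=[[0.0001,0,0.0005],[0,0,0],[0,0,0]], twist=[[0,0,0],[0,0,0],[0,0,0]])

```text
t: 11.12
ee_pos: [0.524, -0.18, 0.0601]
eef_rot: [0.079, 0.655, 0.749, -0.069]
contact_force: [-0.0, -1.9, 1.2]
finger_gap: 0.0168
finger_force: 60.0
```

servo_tool(offset=[[0.0001,0,0.0005],[0,0,0],[0,0,0]], twist=[[0,0,0],[0,0,0],[0,0,0]])

```text
t: 11.5
ee_pos: [0.5241, -0.18, 0.0597]
eef_rot: [0.079, 0.655, 0.749, -0.069]
contact_force: [0.8, -3.3, 3.2]
finger_gap: 0.0173
finger_force: 60.3
```

Run:
```python
from h import *
print(lip(),force(5))
```

```text
(array([-0.12352199,  0.00808671,  0.00910258]), np.float64(12.050026139530123), np.float64(1.7042463078998402)) [ 0.67 -4.03  4.08]
```

The lip touches, already with about 6 N, so I back off.

servo_tool(offset=[[-0.00015,0,-0.0007],[0,0,0],[0,0,0]], twist=[[0,0,0],[0,0,0],[0,0,0]])

```text
t: 12.12
ee_pos: [0.5239, -0.1797, 0.0601]
eef_rot: [0.079, 0.655, 0.749, -0.069]
contact_force: [1.0, -0.8, 0.6]
finger_gap: 0.0171
finger_force: 60.2
```

Run:
```python
from h import *
print(force(5),lip())
```

```text
[ 0.41 -0.19  0.74] (array([-0.12315523,  0.0083328 ,  0.00953742]), np.float64(12.015788492178617), np.float64(1.7044998991306635))
```

servo_tool(offset=[[0.00294,0,-0.000625],[0.00294,0,-0.000625],[0.00294,0,-0.000625],[0.00294,0,-0.000625]], twist=[[0,0,0],[0,0,0],[0,0,0],[0,0,0]])

```text
t: 12.88
ee_pos: [0.5223, -0.1677, 0.0602]
eef_rot: [0.079, 0.655, 0.749, -0.069]
contact_force: [0.0, -1.1, 0.6]
finger_gap: 0.0167
finger_force: 60.2
```

servo_tool(offset=[[0.00294,0,-0.000625],[0.00294,0,-0.000625],[0.00294,0,-0.000625],[0,0,0]], twist=[[0,0,0],[0,0,0],[0,0,0],[0,0,0]])

```text
t: 13.38
ee_pos: [0.5211, -0.1587, 0.0601]
eef_rot: [0.079, 0.655, 0.749, -0.069]
contact_force: [0.5, 0.7, 0.1]
finger_gap: 0.0171
finger_force: 60.2
```

Run:
```python
from h import *
print(force(4),lip())
```

```text
[-0.62  0.58  0.53] (array([-0.10216842,  0.00837023,  0.00954145]), np.float64(12.014348681372688), np.float64(1.7044073459768976))
```

servo_tool(offset=[[0.00294,0,-0.000625],[0.00294,0,-0.000625],[0.00294,0,-0.000625],[0.00294,0,-0.000625]], twist=[[0,0,0],[0,0,0],[0,0,0],[0,0,0]])

```text
t: 14.08
ee_pos: [0.5195, -0.1469, 0.0603]
eef_rot: [0.079, 0.655, 0.749, -0.069]
contact_force: [0.4, -1.0, 1.4]
finger_gap: 0.0164
finger_force: 60.2
```

servo_tool(offset=[[0.00294,0,-0.000625],[0.00294,0,-0.000625],[0.00294,0,-0.000625]], twist=[[0,0,0],[0,0,0],[0,0,0]])

```text
t: 14.45
ee_pos: [0.5183, -0.138, 0.0602]
eef_rot: [0.079, 0.655, 0.749, -0.069]
contact_force: [0.2, -1.9, 0.5]
finger_gap: 0.0169
finger_force: 60.2
```

Run:
```python
from h import *
print(force(3),lip())
s=cam("side");np.savez("s6.npz",**s);P=cloud(s)
q=proj(s,[O+N*-.04+[0,0,.02]])[0];u,v=q.astype(int);i=cv2.resize(s["img"][v-50:v+40,u-60:u+60],None,fx=5,fy=5,interpolation=cv2.INTER_CUBIC);cv2.imwrite("pics/s6.png",i)
# bread outline by colour: dark brown (hsv) 
p=P[v-50:v+40,u-60:u+60].reshape(-1,3);d=p-O;sx=d@N;sy=d@T
for a in np.arange(-.1,.01,.005):
    k=(abs(sx-a)<.0025)&(abs(sy-.008)<.02);print(round(a,3),k.sum(),np.median(p[k,2]).round(4) if k.any() else None)
```

```text
[ 0.35 -0.08  1.05] (array([-0.08089317,  0.00837969,  0.00956322]), np.float64(12.00875123199373), np.float64(1.7045805667110658))
-0.1 10 0.018
-0.095 11 0.0186
-0.09 7 0.0196
-0.085 4 0.0193
-0.08 9 0.022
-0.075 9 0.0208
-0.07 10 0.0217
-0.065 6 0.0241
-0.06 16 0.0215
-0.055 9 0.0234
-0.05 14 0.0208
-0.045 11 0.0209
-0.04 11 0.0196
-0.035 10 0.0215
-0.03 9 0.0213
-0.025 9 0.0212
-0.02 13 0.0196
-0.015 12 0.0207
-0.01 12 0.0195
-0.005 9 0.0209
0.0 5 0.022
0.005 5 0.0231
```

View pics/s6.png

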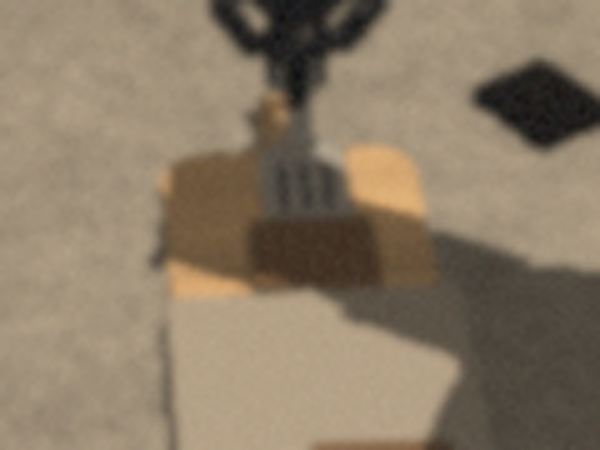

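The side crop shows the lip (260–350, y≈215) at the bread's near edge and the bread (250–385, 215–288) almost at the stone. I keep sliding in small monitored steps.

servo_tool(offset=[[0.00196,0,-0.000417],[0.00196,0,-0.000417],[0.00196,0,-0.000417]], twist=[[0,0,0],[0,0,0],[0,0,0]])

```text
t: 15.02
ee_pos: [0.5175, -0.1322, 0.0603]
eef_rot: [0.079, 0.655, 0.749, -0.069]
contact_force: [0.2, -1.6, 1.2]
finger_gap: 0.0178
finger_force: 60.2
```

servo_tool(offset=[[0.00196,0,-0.000417],[0.00196,0,-0.000417]], twist=[[0,0,0],[0,0,0]])

```text
t: 15.28
ee_pos: [0.517, -0.1281, 0.0602]
eef_rot: [0.079, 0.655, 0.749, -0.069]
contact_force: [0.7, -3.1, 0.7]
finger_gap: 0.017
finger_force: 60.2
```

Run:
```python
from h import *
print(force(4),lip())
```

```text
[-0.05 -0.68  0.23] (array([-0.07102184,  0.0083989 ,  0.00957217]), np.float64(12.013546294582008), np.float64(1.7044165975310566))
```

servo_tool(offset=[[0.00147,0,-0.000313],[0.00147,0,-0.000313],[0.00147,0,-0.000313]], twist=[[0,0,0],[0,0,0],[0,0,0]])

```text
t: 15.85
ee_pos: [0.5164, -0.1237, 0.0602]
eef_rot: [0.079, 0.655, 0.749, -0.069]
contact_force: [-0.1, -2.3, 1.5]
finger_gap: 0.0171
finger_force: 60.2
```

servo_tool(offset=[[0.00147,0,-0.000313],[0.00147,0,-0.000313],[0.00147,0,-0.000313]], twist=[[0,0,0],[0,0,0],[0,0,0]])

```text
t: 16.23
ee_pos: [0.5158, -0.1192, 0.0602]
eef_rot: [0.079, 0.655, 0.749, -0.069]
contact_force: [-0.0, -2.8, 1.9]
finger_gap: 0.0169
finger_force: 60.2
```

```bash
cat >> h.py <<'E'
def prof(s):
    P=cloud(s);u,v=proj(s,[O+N*-.03+[0,0,.02]])[0].astype(int);p=P[v-60:v+50,u-60:u+60].reshape(-1,3);d=p-O;sx=d@N;sy=d@T
    k=(abs(sy-.008)<.03)&(abs(sx+.03)<.12);b=np.round(sx[k]/.008).astype(int);z=p[k,2]
    print([(round(i*.008,3),round(float(np.median(z[b==i])),4)) for i in np.unique(b)])
E
python3 - <<'E'
from h import *
print(force(3),lip())
prof(cam("top"))
E
```

```text
[ 1.   -1.27  1.02] (array([-0.06202411,  0.00842057,  0.00957513]), np.float64(12.017684466473657), np.float64(1.7044820664518006))
[(np.float64(-0.152), 0.3224), (np.float64(-0.144), 0.3207), (np.float64(-0.136), 0.3211), (np.float64(-0.128), 0.3181), (np.float64(-0.12), 0.3169), (np.float64(-0.112), 0.316), (np.float64(-0.104), 0.3139), (np.float64(-0.096), 0.3117), (np.float64(-0.088), 0.3102), (np.float64(-0.08), 0.3207), (np.float64(-0.072), 0.3377), (np.float64(-0.064), 0.3382), (np.float64(-0.056), 0.0235), (np.float64(-0.048), 0.0213), (np.float64(-0.04), 0.0206), (np.float64(-0.032), 0.0207), (np.float64(-0.024), 0.0199), (np.float64(-0.016), 0.0191), (np.float64(-0.008), 0.019), (np.float64(0.0), 0.0177), (np.float64(0.008), 0.0212), (np.float64(0.016), 0.0209), (np.float64(0.024), 0.0207), (np.float64(0.032), 0.0213), (np.float64(0.04), 0.0221), (np.float64(0.048), 0.0225), (np.float64(0.056), 0.0217), (np.float64(0.064), 0.0215), (np.float64(0.072), 0.023), (np.float64(0.08), 0.0221), (np.float64(0.088), 0.0205)]
```

The bread's top slopes up by about 5°, so the lip is roughly 15 mm under it with the far edge at the stone. I insert 8 mm more and work out the tipping arc.

servo_tool(offset=[[0.00147,0,-0.000313],[0.00147,0,-0.000313],[0.00147,0,-0.000313]], twist=[[0,0,0],[0,0,0],[0,0,0]])

```text
t: 16.8
ee_pos: [0.5152, -0.1148, 0.0602]
eef_rot: [0.079, 0.655, 0.749, -0.069]
contact_force: [0.8, -2.0, 1.5]
finger_gap: 0.017
finger_force: 60.2
```

servo_tool(offset=[[0.00147,0,-0.000313],[0.00147,0,-0.000313],[0,0,0]], twist=[[0,0,0],[0,0,0],[0,0,0]])

```text
t: 17.18
ee_pos: [0.5147, -0.1117, 0.0601]
eef_rot: [0.079, 0.655, 0.749, -0.069]
contact_force: [0.2, -0.9, 1.0]
finger_gap: 0.0173
finger_force: 60.2
```

Run:
```python
from h import *
l,th,_=lip();print(l,th,force(3))
r=.054;a0=np.arcsin(.0015/r);th=np.radians(th)
f=np.radians(np.r_[np.linspace(np.degrees(a0),92,19)])
x=-.010*np.sin(f)-r*np.cos(f);z=r*np.sin(f)
d=np.diff(x);h=np.diff(z)
print(np.c_[np.degrees(f[1:]),d*np.cos(th)-h*np.sin(th),-d*np.sin(th)-h*np.cos(th)].round(4).tolist())
```

```text
[-0.05449044  0.00843008  0.00958784] 12.020052960629629 [ 0.31 -0.31  0.23]
[[6.6144, -0.0015, -0.0045], [11.6371, -0.0011, -0.0045], [16.6598, -0.0007, -0.0046], [21.6825, -0.0002, -0.0045], [26.7052, 0.0002, -0.0045], [31.7278, 0.0007, -0.0044], [36.7505, 0.0011, -0.0042], [41.7732, 0.0015, -0.0041], [46.7959, 0.0019, -0.0039], [51.8186, 0.0023, -0.0036], [56.8412, 0.0027, -0.0034], [61.8639, 0.003, -0.0031], [66.8866, 0.0034, -0.0028], [71.9093, 0.0037, -0.0025], [76.932, 0.004, -0.0021], [81.9546, 0.0042, -0.0018], [86.9773, 0.0044, -0.0014], [92.0, 0.0046, -0.001]]
```

servo_tool(offset=[[-0.0015,0,-0.0045],[-0.0011,0,-0.0045],[-0.0007,0,-0.0046],[-0.0002,0,-0.0045],[0.0002,0,-0.0045],[0.0007,0,-0.0044]], twist=[[0,0,0],[0,0,0],[0,0,0],[0,0,0],[0,0,0],[0,0,0]])

```text
t: 18.08
ee_pos: [0.5143, -0.1087, 0.0875]
eef_rot: [0.079, 0.655, 0.749, -0.069]
contact_force: [-0.1, -0.2, -1.5]
finger_gap: 0.0171
finger_force: 60.0
```

Run:
```python
from h import *
print(force(2),lip());s=cam("side");prof(s);prof(cam("top"))
q=proj(s,[O+N*-.04+[0,0,.02]])[0];u,v=q.astype(int);i=cv2.resize(s["img"][v-50:v+40,u-60:u+60],None,fx=5,fy=5,interpolation=cv2.INTER_CUBIC);cv2.imwrite("pics/s7.png",i)
```

```text
[ 0.47  0.14 -1.06] (array([-0.05154468,  0.00823894,  0.03702587]), np.float64(12.046224628932931), np.float64(1.704459252737834))
[(np.float64(-0.152), 0.1292), (np.float64(-0.144), 0.1575), (np.float64(-0.136), 0.1538), (np.float64(-0.128), 0.0586), (np.float64(-0.12), 0.0578), (np.float64(-0.112), 0.1976), (np.float64(-0.104), 0.0522), (np.float64(-0.096), 0.0495), (np.float64(-0.088), 0.0489), (np.float64(-0.08), 0.0481), (np.float64(-0.072), 0.0526), (np.float64(-0.064), 0.0566), (np.float64(-0.056), 0.0547), (np.float64(-0.048), 0.0504), (np.float64(-0.04), 0.0458), (np.float64(-0.032), 0.04), (np.float64(-0.024), 0.036), (np.float64(-0.016), 0.0321), (np.float64(-0.008), 0.0255), (np.float64(0.0), 0.0223), (np.float64(0.008), 0.0238), (np.float64(0.016), 0.0229), (np.float64(0.024), 0.0242), (np.float64(0.032), 0.0236), (np.float64(0.04), 0.022), (np.float64(0.048), 0.0242), (np.float64(0.056), 0.0228), (np.float64(0.064), 0.0225), (np.float64(0.072), 0.0241), (np.float64(0.08), 0.0235), (np.float64(0.088), 0.0238)]
[(np.float64(-0.152), 0.3537), (np.float64(-0.144), 0.3504), (np.float64(-0.136), 0.3495), (np.float64(-0.128), 0.3468), (np.float64(-0.12), 0.3463), (np.float64(-0.112), 0.344), (np.float64(-0.104), 0.3426), (np.float64(-0.096), 0.3412), (np.float64(-0.088), 0.3392), (np.float64(-0.08), 0.3365), (np.float64(-0.072), 0.3444), (np.float64(-0.064), 0.3596), (np.float64(-0.056), 0.3633), (np.float64(-0.048), 0.0495), (np.float64(-0.04), 0.0439), (np.float64(-0.032), 0.0386), (np.float64(-0.024), 0.0348), (np.float64(-0.016), 0.0293), (np.float64(-0.008), 0.0249), (np.float64(0.0), 0.0194), (np.float64(0.008), 0.0208), (np.float64(0.016), 0.0211), (np.float64(0.024), 0.0211), (np.float64(0.032), 0.0215), (np.float64(0.04), 0.0208), (np.float64(0.048), 0.0211), (np.float64(0.056), 0.0213), (np.float64(0.064), 0.0217), (np.float64(0.072), 0.0218), (np.float64(0.08), 0.0215), (np.float64(0.088), 0.0221)]
```

View pics/s7.png

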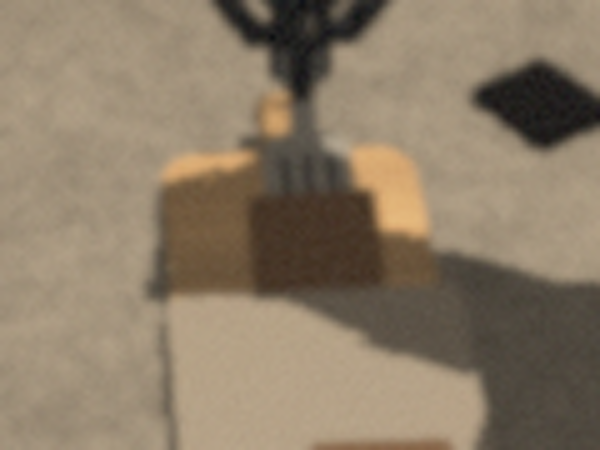

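The bread is tipped about 32° exactly as planned. In the crop it spans (250–380, 195–290), with its far edge on the stone. I continue the arc.

servo_tool(offset=[[0.0011,0,-0.0042],[0.0015,0,-0.0041],[0.0019,0,-0.0039],[0.0023,0,-0.0036],[0.0027,0,-0.0034],[0.003,0,-0.0031],[0.0034,0,-0.0028]], twist=[[0,0,0],[0,0,0],[0,0,0],[0,0,0],[0,0,0],[0,0,0],[0,0,0]])

```text
t: 19.15
ee_pos: [0.5116, -0.0879, 0.1086]
eef_rot: [0.079, 0.655, 0.749, -0.069]
contact_force: [-0.3, -0.1, -1.5]
finger_gap: 0.0171
finger_force: 59.9
```

Run:
```python
from h import *
print(force(2),lip());s=cam("side");prof(s)
```

```text
[ 0.55  0.39 -1.52] (array([-0.03048721,  0.00838338,  0.05801725]), np.float64(12.033850988077775), np.float64(1.704714746884063))
[(np.float64(-0.152), 0.1116), (np.float64(-0.144), 0.1171), (np.float64(-0.136), 0.1331), (np.float64(-0.128), 0.1606), (np.float64(-0.12), 0.1813), (np.float64(-0.112), 0.0834), (np.float64(-0.104), 0.0771), (np.float64(-0.096), 0.0777), (np.float64(-0.088), 0.0765), (np.float64(-0.08), 0.0714), (np.float64(-0.072), 0.0696), (np.float64(-0.064), 0.0686), (np.float64(-0.056), 0.0695), (np.float64(-0.048), 0.0699), (np.float64(-0.04), 0.0791), (np.float64(-0.032), 0.0776), (np.float64(-0.024), 0.0718), (np.float64(-0.016), 0.0556), (np.float64(-0.008), 0.0382), (np.float64(0.0), 0.0251), (np.float64(0.008), 0.0228), (np.float64(0.016), 0.0235), (np.float64(0.024), 0.0243), (np.float64(0.032), 0.0228), (np.float64(0.04), 0.023), (np.float64(0.048), 0.023), (np.float64(0.056), 0.0237), (np.float64(0.064), 0.023), (np.float64(0.072), 0.0234), (np.float64(0.08), 0.0235), (np.float64(0.088), 0.0243)]
```

servo_tool(offset=[[0.0037,0,-0.0025],[0.004,0,-0.0021],[0.0042,0,-0.0018],[0.0044,0,-0.0014],[0.0046,0,-0.001],[0.0049,0,-0.001],[0.0049,0,-0.001],[0.0049,0,-0.001],[0.0049,0,-0.001],[0.0049,0,-0.001]], twist=[[0,0,0],[0,0,0],[0,0,0],[0,0,0],[0,0,0],[0,0,0],[0,0,0],[0,0,0],[0,0,0],[0,0,0]])

```text
t: 20.55
ee_pos: [0.5053, -0.041, 0.1124]
eef_rot: [0.079, 0.655, 0.749, -0.069]
contact_force: [-0.5, 1.1, -1.4]
finger_gap: 0.0171
finger_force: 59.9
```

Run:
```python
from h import *
print(force(2),lip());s=cam("side");prof(s);prof(cam("top"))
q=proj(s,[O+N*0+[0,0,.02]])[0];u,v=q.astype(int);i=cv2.resize(s["img"][v-50:v+40,u-60:u+60],None,fx=5,fy=5,interpolation=cv2.INTER_CUBIC);cv2.imwrite("pics/s8.png",i)
```

```text
[ 0.46  0.46 -0.86] (array([0.01689883, 0.00858587, 0.06186608]), np.float64(12.029320377327117), np.float64(1.7048462123583892))
[(np.float64(-0.144), 0.0127), (np.float64(-0.136), 0.0097), (np.float64(-0.12), 0.0765), (np.float64(-0.112), 0.1351), (np.float64(-0.104), 0.1302), (np.float64(-0.096), 0.1234), (np.float64(-0.088), 0.1319), (np.float64(-0.08), 0.1741), (np.float64(-0.072), 0.1822), (np.float64(-0.064), 0.0879), (np.float64(-0.056), 0.0823), (np.float64(-0.048), 0.2227), (np.float64(-0.04), 0.2359), (np.float64(-0.032), 0.0763), (np.float64(-0.024), 0.073), (np.float64(-0.016), 0.0688), (np.float64(-0.008), 0.0656), (np.float64(0.0), 0.0642), (np.float64(0.008), 0.0638), (np.float64(0.016), 0.05), (np.float64(0.024), 0.0351), (np.float64(0.032), 0.0355), (np.float64(0.04), 0.0354), (np.float64(0.048), 0.0328), (np.float64(0.056), 0.0268), (np.float64(0.064), 0.0236), (np.float64(0.072), 0.0235), (np.float64(0.08), 0.0231), (np.float64(0.088), 0.023)]
[(np.float64(-0.152), 0.0108), (np.float64(-0.144), 0.0109), (np.float64(-0.136), 0.0134), (np.float64(-0.128), 0.1541), (np.float64(-0.12), 0.3371), (np.float64(-0.112), 0.3571), (np.float64(-0.104), 0.3777), (np.float64(-0.096), 0.3901), (np.float64(-0.088), 0.3924), (np.float64(-0.08), 0.3781), (np.float64(-0.072), 0.3752), (np.float64(-0.064), 0.3731), (np.float64(-0.056), 0.3712), (np.float64(-0.048), 0.3705), (np.float64(-0.04), 0.3687), (np.float64(-0.032), 0.3662), (np.float64(-0.024), 0.3644), (np.float64(-0.016), 0.3624), (np.float64(-0.008), 0.3619), (np.float64(0.0), 0.3768), (np.float64(0.008), 0.3816), (np.float64(0.016), 0.3921), (np.float64(0.024), 0.0309), (np.float64(0.032), 0.0326), (np.float64(0.04), 0.0324), (np.float64(0.048), 0.0318), (np.float64(0.056), 0.0273), (np.float64(0.064), 0.021), (np.float64(0.072), 0.0207), (np.float64(0.08), 0.022), (np.float64(0.088), 0.0207)]
```

View pics/s8.png

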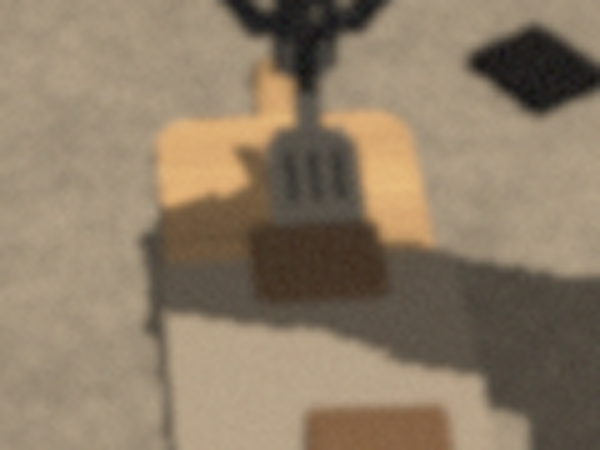

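The bread has landed pricked face down on the stone. In the crop it spans (250–385, 225–298), its top is at z≈0.033 and its far edge at stone x≈0.057, so it overhangs by about 19 mm. I retract, lower, and check before nudging.

servo_tool(offset=[[-0.0139,0,0.00296],[-0.0139,0,0.00296],[-0.0139,0,0.00296],[-0.0139,0,0.00296],[-0.0049,0,0.00104],[0.002,0,0.0096],[0.002,0,0.0096],[0.002,0,0.0096],[0.0014,0,0.0064],[0,0,0]], twist=[[0,0,0],[0,0,0],[0,0,0],[0,0,0],[0,0,0],[0,0,0],[0,0,0],[0,0,0],[0,0,0],[0,0,0]])

```text
t: 22.0
ee_pos: [0.5134, -0.1026, 0.0759]
eef_rot: [0.078, 0.655, 0.749, -0.069]
contact_force: [-0.5, -0.6, -0.1]
finger_gap: 0.0173
finger_force: 59.9
```

```bash
cat >> h.py <<'E'
def bread(zc=.0325):
    c=cam("top");P=cloud(c);d=P-O;sx=d@N;sy=d@T
    g=c["img"].astype(int);br=(g[...,2]-g[...,0]>18)&(abs(P[...,2]-zc)<.006)&(sx>-.06)&(sx<.14)&(abs(sy)<.1)
    n,l,s,_=cv2.connectedComponentsWithStats(br.astype(np.uint8));k=1+np.argmax(s[1:,4]);m=l==k
    q=np.c_[sx[m],sy[m]]*1000;r=cv2.minAreaRect(q.astype(np.float32));print("bread stone mm",r,"n",m.sum(),"x range",np.percentile(q[:,0],[1,50,99]).round(1),"z",np.median(P[m][:,2]).round(4))
E
python3 - <<'E'
from h import *
print(force(2),lip());bread()
E
```

```text
[ 0.15  0.15 -1.46] (array([-0.04551226,  0.00827951,  0.02601966]), np.float64(12.034931695953096), np.float64(1.7043928120380814))
bread stone mm ((19.40224266052246, 6.619464874267578), (79.26570892333984, 90.91569519042969), 0.6542609930038452) n 601 x range [-19.5  16.7  54.8] z 0.0322
```

servo_tool(offset=[[0.0049,0,-0.00104],[0.0049,0,-0.00104],[0.0049,0,-0.00104],[0.00294,0,-0.000625],[0.00294,0,-0.000625],[0.00294,0,-0.000625],[0.00294,0,-0.000625],[0.00294,0,-0.000625],[0.00294,0,-0.000625],[0.00294,0,-0.000625],[0.00294,0,-0.000625],[0.00294,0,-0.000625]], twist=[[0,0,0],[0,0,0],[0,0,0],[0,0,0],[0,0,0],[0,0,0],[0,0,0],[0,0,0],[0,0,0],[0,0,0],[0,0,0],[0,0,0]])

```text
t: 23.65
ee_pos: [0.5079, -0.0608, 0.0764]
eef_rot: [0.079, 0.655, 0.749, -0.069]
contact_force: [-0.4, -1.4, -1.7]
finger_gap: 0.0172
finger_force: 60.0
```

Run:
```python
from h import *
print(force(2),lip());bread()
```

```text
[ 0.16 -0.01 -1.43] (array([-0.00312872,  0.00854823,  0.02583771]), np.float64(12.026218058832917), np.float64(1.7046623661977403))
bread stone mm ((40.80305480957031, 4.824512481689453), (93.505126953125, 76.10317993164062), 83.8061294555664) n 583 x range [ 2.9 40.4 75.3] z 0.0325
```

servo_tool(offset=[[0.00294,0,-0.000625],[0.00294,0,-0.000625],[0.00294,0,-0.000625],[0.00294,0,-0.000625],[0.00294,0,-0.000625],[0.00294,0,-0.000625],[0.00294,0,-0.000625],[0.00294,0,-0.000625],[0.002,0,-0.000417],[0,0,0]], twist=[[0,0,0],[0,0,0],[0,0,0],[0,0,0],[0,0,0],[0,0,0],[0,0,0],[0,0,0],[0,0,0],[0,0,0]])

```text
t: 25.05
ee_pos: [0.5045, -0.035, 0.0764]
eef_rot: [0.079, 0.655, 0.749, -0.069]
contact_force: [-0.6, -0.6, -2.3]
finger_gap: 0.017
finger_force: 60.0
```

Run:
```python
from h import *
print(force(2),lip());bread()
```

```text
[ 0.42  0.22 -0.89] (array([0.02268375, 0.00859113, 0.02584318]), np.float64(12.028586978809674), np.float64(1.7044423473559016))
bread stone mm ((68.84779357910156, 3.648670196533203), (100.75837707519531, 71.86100006103516), 81.43194580078125) n 562 x range [ 29.5  67.1 101.4] z 0.0323
```

The bread's centre is at stone x≈65 mm, y≈4 mm. I back off, level the turner and carry it to its starting spot.

servo_tool(offset=[[-0.0139,0,0.003],[-0.02,0,0.0043],[-0.02,0,0.0043],[-0.006,0,-0.03],[-0.009,0,-0.045],[-0.009,0,-0.045],[0,0,0],[0,0,0],[-0.05,0,0],[-0.05,0,0],[-0.05,0,0],[-0.04,0,0]], twist=[[0,0,0],[0,0,0],[0,0,0],[0,0,0],[0,0,0],[0,0,0],[0,0.105,0],[0,0.105,0],[0,0,0],[0,0,0],[0,0,0],[0,0,0]])

```text
t: 26.7
ee_pos: [0.5365, -0.2796, 0.1985]
eef_rot: [0.0, 0.659, 0.752, -0.0]
contact_force: [-0.3, 0.4, -1.8]
finger_gap: 0.0172
finger_force: 60.0
```

servo_tool(offset=[[0,0,0],[0,0,0],[0,0,0],[0,0,0],[0,0,0],[0,0,0],[0,0,0],[0,0,0],[0,0,0],[0,0,0]], twist=[[0,0,0.169],[0,0,0.169],[0,0,0.169],[0,0,0.169],[0,0,0.169],[0,0,0.169],[0,0,0.169],[0,0,0.169],[0,0,0.169],[0,0,0.169]])

```text
t: 27.95
ee_pos: [0.5365, -0.2776, 0.1985]
eef_rot: [0.0, 1.0, 0.004, -0.0]
contact_force: [0.4, 0.0, -1.6]
finger_gap: 0.0169
finger_force: 60.0
```

Run:
```python
from h import *
print(pose()[0],pose()[1].as_matrix().round(3),lip()[1:]);bread()
```

```text
[ 0.53648371 -0.27759779  0.19851024] [[ 1.     0.008 -0.   ]
 [ 0.008 -1.    -0.   ]
 [-0.     0.    -1.   ]] (np.float64(0.010662784603993), np.float64(0.008394081690395341))
bread stone mm ((64.30098724365234, 7.8072662353515625), (99.41886138916016, 77.26093292236328), 88.83209991455078) n 620 x range [ 27.1  65.1 101.1] z 0.0325
```

servo_tool(offset=[[-0.03,0.026,0],[-0.03,0.027,0.02],[-0.0315,0.0265,0.03],[0,0,0.04],[0,0,0.04],[0,0,0.025],[0,0,0.012],[0,0,0.005],[0,0,0.0014],[0,0,0]], twist=[[0,0,0],[0,0,0],[0,0,0],[0,0,0],[0,0,0],[0,0,0],[0,0,0],[0,0,0],[0,0,0],[0,0,0]])

```text
t: 29.25
ee_pos: [0.4469, -0.3577, 0.026]
eef_rot: [0.0, 1.0, 0.007, 0.0]
contact_force: [0.5, 0.2, -1.4]
finger_gap: 0.017
finger_force: 59.9
```

Run:
```python
from h import *
print(pose()[0],force(3))
```

```text
[ 0.44686761 -0.35770201  0.02604968] [-0.46  0.78 -1.39]
```

servo_tool(offset=[[0,0,0.001],[0,0,0],[0,0,0]], twist=[[0,0,0],[0,0,0],[0,0,0]])

```text
t: 29.78
ee_pos: [0.4467, -0.3576, 0.0247]
eef_rot: [0.0, 1.0, 0.007, 0.0]
contact_force: [-2.7, 0.7, 5.1]
finger_gap: 0.0169
finger_force: 60.8
```

servo_tool(offset=[[0,0,0],[0,0,0],[0,0,0],[0,0,0],[0,0,0],[0,0,0]], twist=[[0,0,0],[0,0,0],[0,0,0],[0,0,0],[0,0,0],[0,0,0]], grip=0)

```text
t: 30.52
ee_pos: [0.4466, -0.3574, 0.0242]
eef_rot: [-0.0, 1.0, 0.007, -0.0]
contact_force: [0.6, -0.8, -0.1]
finger_gap: 0.0853
finger_force: 0.0
```

servo_tool(offset=[[0,0,-0.02],[0,0,-0.04],[0,0,-0.06],[0,0,-0.06],[0,0,0],[0,0,0]], twist=[[0,0,0],[0,0,0],[0,0,0],[0,0,0],[0,0,0],[0,0,0]])

```text
t: 31.28
ee_pos: [0.4464, -0.3572, 0.2047]
eef_rot: [0.0, 1.0, 0.007, 0.0]
contact_force: [0.1, -0.8, -0.7]
finger_gap: 0.0857
finger_force: 0.0
```

Run:
```python
from h import *
bread();c=cam("wrist");t=cam("top");P=cloud(c);
i=np.hstack([cv2.resize(c["img"],(400,250)),cv2.resize(t["img"][140:240,225:385],(400,250))]);cv2.imwrite("pics/end.png",i)
```

```text
bread stone mm ((64.763916015625, 5.729503631591797), (91.67109680175781, 77.31837463378906), 89.2256851196289) n 609 x range [ 27.2  64.9 101.6] z 0.0321
```

View pics/end.png

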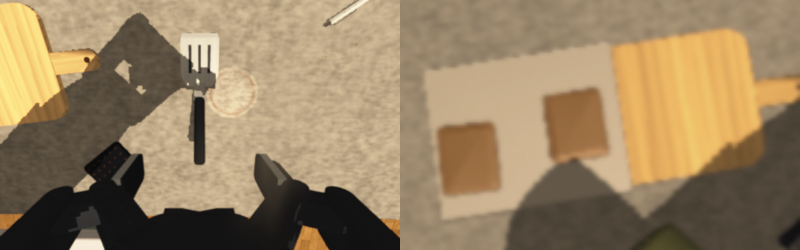

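The turner lies flat on the worktop (200,50 to 200,160). The bread (575,122) lies plain face up, wholly on the stone and clear of its edge, and the other one at (468,158) is undisturbed.

```bash
python3 -c "
from bench import workorder
print(workorder.hand_in())"
```

```text
the job is handed in; nothing more can be done
None
```

The job is handed in after about 31 s: the crispbread lies pricked face down and flat on the stone, its centre about 65 mm in from the edge, and the turner is flat on the worktop; the hand-in gave no verdict.

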